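Unbar the wax lane

TASK

Two wooden keeper bars lie in open-topped steel U brackets on the small dark wooden rack, one across a block of raw wax and one across a sanding block. Keeping it level so that both ends come out together, lift the bar that lies across the wax straight up until it is well clear of its brackets, then set it down gently, flat on the bare bench just in front of the rack (the robot's side), clear of it and parallel to its front edge, and let go. Leave the other bar and the wax where they are.

Things in the scene. Friction and masses are not known exactly. Their poses are not given: they have to be found in the camera images.
- wax_keeper_mid (a point): The keeper bar to be lifted: plain pale wood, 176 long x 14 wide x 22 mm high, 100 g, lying level in two U brackets above the block of wax. This point is its centre (half-way along and half-way up, 57 mm above the bench at the start). Axes: y along the bar, x across its width, z up. Its middle 110 mm is free to grasp across the width from above.
- block_keeper_mid (a point): The other keeper bar, identical, 70 mm from the first and parallel to it, above the sanding block (60 x 100 x 28 mm, brown). Point and axes as for the first. It stays in place. Which of the two is nearer the robot changes from start to start.
- wax_bar_mid (a point): Block of raw amber wax, 52 x 92 x 26 mm, lying loose on the rack's board (top 36 mm above the bench) under the middle of the bar to be lifted. This point is its centre; y along its length, z up. It stays in place.
- keeper_rack: Fixed: dark board 144 (x) x 176 (y) x 10 mm; origin under its centre on the bench, -x its front (robot's side), y along the bars, z up. End rails at y = +-67 mm carry steel U brackets at x = +-35 mm, 16 mm long, open at top and ends, 20 mm wide inside; seat 46, rim 76 mm above the bench. Bare bench in front: a bar centred 135 mm before the origin, parallel, has room (centre then 11 mm up).

How it is judged:
By the outcome, as a careful person would: the job done as asked, in the order asked, and still so for the second after the job is handed in, with the robot touching nothing.
It also fails if it takes over 40 s, if anything falls off the work surface, if the arm or the gripper's body presses on something with over 40 N, if the wrist force passes 120 N, or if a joint passes its speed limit or range.

ROBOT

A 7-joint arm with a two-finger parallel gripper is mounted at the origin on a cart in front of the work surface, level with it; the furniture and walls round the work are solid. World frame = base frame: x ahead of the robot, y to its left, z up, the work surface at z = 0. Lengths are in m, angles in rad, forces in N, time in s.
With the tool pointing down it reaches from about 0.4 to 0.85 m from the base axis. Payload 4.5 kg.
Tool frame: the origin (TCP) lies on the centre line of the jaws, within the pads' length; the fingertips stand 11 mm ahead of it and the grasp point (between the pads) lies 8 mm behind it; z points along the fingers, y is the line along which they close (so a half turn about z gives the same grasp; the last joint's range is limited). The gripper opens to 88 mm and grips with 3 to 60 N. Pads are 18 mm wide; open, the fingers measure 123 mm over their backs; the gripper's body (75 mm by 187 mm) begins 45 mm behind the grasp point.
Start: joints at [1.272, 0.689, -0.195, 1.565, 0.157, 0.902, -0.215], TCP at [0.204, -0.591, 0.25] pointing down, gripper open.
Joint ranges: [-3.01, 3.01], [-0.46, 2.08], [-1.47, 1.51], [0.13, 2.56], [-1, 4.14], [0.04, 2.09], [-2.66, 2.66]. Speed limits (rad/s): [2.57, 2.57, 3.14, 3.14, 3.14, 3.14, 3.14].

INTERFACE

Orientations are given as a unit quaternion [x, y, z, w].
In Python, from plant import * gives the robot as it stands. The module is installed in compiled form; this text tells all that it offers.
- The arm moves only by the tool send_rows, never from a script. Its argument "motion" is a list of rows, each an object of numbers: "x", "y", "z": the shift along the tool's x, y, z in cm; "rx", "ry", "rz": the turn, a rotation vector about the tool's x, y, z in rad; "jaw": the finger opening in cm, from 0 to 8.81. In form: [{"x": .., "y": .., "z": .., "rx": .., "ry": .., "rz": .., "jaw": ..}, ...]. A call has exactly 5 rows; each row shifts and turns the commanded pose from where the row before left it, along the tool's axes as they then stand; what a row does not reach is not made up. A row lasts 1/10 s, in which the tool goes at most 50 mm and 8.59 degrees, less where a joint would pass 70% of its speed; a pose out of reach is approached as far as the arm can. A call is refused whole if a number of a shift passes 5 or a number of a turn 0.15, either way. A call with a gripper value outside its range is refused whole. The fingers move at their own pace and stop on an object; "grip_force" is the grip in N (left out, the last holds). Time passes only in rows, so rows that do not move let the fingers close, or fill a call up. It gives the time, the measured TCP pose, the force, the opening and the grip force at its end, in the units of the state.
- get_state(): the state, without advancing time (a new reading comes with each control period).
- snapshot(name): name is "scene" or "top"; returns a dict with "img" (400x640x3 uint8, red, green, blue), "vertical_fov" (degrees; the focal length in pixels is half the picture's height over the tangent of half this angle, whatever the lens; pixels are square), "cx", "cy" (the principal point, pixels), "D" ([k1, k2, p1, p2, k3] as OpenCV has them; the pictures are not rectified), "extrinsics" (4x4, takes a point from camera to world coordinates). Camera axes: x right, y up, looking along -z (the intrinsics and any distortion apply to the point x, -y, -z); pixel columns grow to the right and rows downward; lengths in m; the calibration is good to about 2 mm. A picture is of the moment at which its call begins. There is no depth.
- finish_job(): hands the job in; it is judged then, once.
The state is a dict: "clock": time; "q": joint angles; "qd": joint speeds; "joint_torque": joint torques, N m; "tool_pos": TCP position; "eef_rot": TCP orientation; "contact_force": force on the tool from outside, world axes, zero at the start; "moment": the same for the moment, N m; "opening": opening from 0.0 (shut) to 1.0 (fully open); "finger_force": force on a finger pad.
Only numpy, scipy, OpenCV 4.12 (cv2) and the standard library are available. Lean on these libraries where they do the work, as an engineer would, in place of code of your own. Each camera call takes 0.05 s, during which the arm holds its last target. There are 200 camera calls.

## Working session

There is one attempt and no reset: what is moved stays moved. The work goes in short steps, Python scripts to look and compute and a tool call to move; the robot and the scene stay as the last step left them, time stands still between calls to the robot, and variables do not carry over. Pictures are saved under pics/ and viewed, at most 10 in all, crops included, and the job is handed in when it is done.

Besides the shell and the picture viewer there is one more tool, called after "Request:" as name(argument=value, ...), one argument or row to a line, values as JSON. send_rows: Moves the arm, as the interface text tells. Its arguments: {"type":"object","properties":{"motion":{"type":"array"},"grip_force":{"type":"number"}},"required":["motion"]}

```bash
mkdir -p pics; cat > h.py <<'E'
from plant import *
import numpy as np, cv2
def snap(n,f):
    s=snapshot(n); cv2.imwrite('pics/'+f,s['img'][:,:,::-1]); np.savez(f'{n}.npz',**{k:np.array(v) for k,v in s.items()}); return s
def K(s):
    f=200/np.tan(np.radians(float(s['vertical_fov']))/2)
    return np.array([[f,0,float(s['cx'])],[0,f,float(s['cy'])],[0,0,1]])
def ray(s,uv,z):
    p=cv2.undistortPointsIter(np.array(uv,float).reshape(-1,1,2),K(s),np.array(s['D'],float),None,None,(3,100,1e-10)).reshape(-1,2)
    T=np.array(s['extrinsics']); d=np.c_[p[:,0],-p[:,1],-np.ones(len(p))]@T[:3,:3].T
    return T[:3,3]+d*((z-T[2,3])/d[:,2])[:,None]
E
python3 - <<'E'
from h import *
for n in('top','scene'):
    s=snap(n,n+'1.png'); print(s['vertical_fov'],s['cx'],s['cy'],s['D'],np.round(s['extrinsics'],3).tolist())
st=get_state(); print({k:np.round(v,3) for k,v in st.items()})
E
```

```text
52.09269621621041 315.78719559895535 198.70469328418048 [-0.09579306  0.          0.          0.          0.        ] [[-0.011, 0.994, -0.107, 0.434], [-1.0, -0.013, -0.027, 0.36], [-0.028, 0.107, 0.994, 0.913], [0.0, 0.0, 0.0, 1.0]]
45.54109280467677 307.2682872263953 196.25857857899913 [-0.11452365  0.          0.          0.          0.        ] [[0.859, 0.226, -0.46, 0.13], [-0.512, 0.423, -0.748, -0.279], [0.026, 0.877, 0.479, 0.464], [0.0, 0.0, 0.0, 1.0]]
{'clock': np.float64(0.1), 'q': array([ 1.272,  0.69 , -0.195,  1.566,  0.157,  0.903, -0.215]), 'qd': array([-0.   , -0.002, -0.001, -0.002,  0.004,  0.   ,  0.   ]), 'joint_torque': array([-4.0000e-03, -5.2850e+01, -1.2720e+00, -1.5384e+01, -5.3000e-02,
        2.0000e-03,  0.0000e+00]), 'tool_pos': array([ 0.204, -0.59 ,  0.249]), 'eef_rot': array([ 0.986,  0.166, -0.   , -0.001]), 'contact_force': array([-0.212, -0.161,  0.354]), 'moment': array([ 0.052, -0.026,  0.023]), 'finger_force': np.float64(0.0), 'opening': np.float64(1.001)}
```

View pics/top1.png

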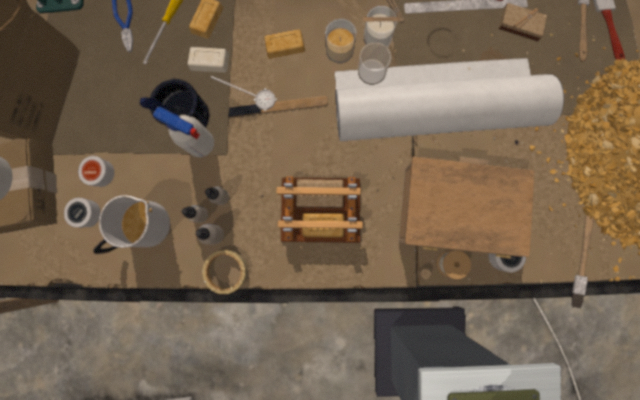

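View pics/scene1.png

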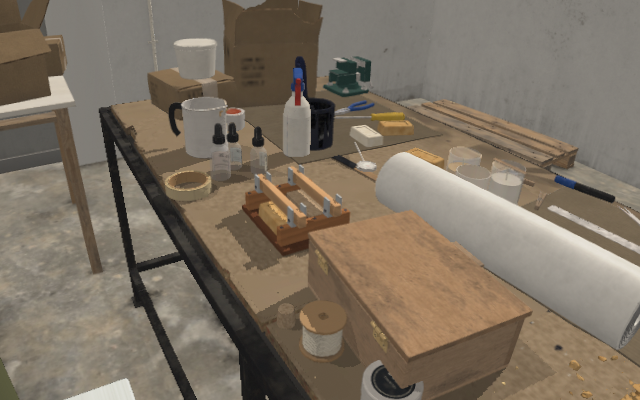

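```bash
python3 - <<'E'
from h import *
a=cv2.imread('pics/top1.png')[165:260,260:380]; b=cv2.imread('pics/scene1.png')[155:260,230:360]
f=lambda i:cv2.resize(i,(390*2,300*2) if 0 else None,fx=5,fy=5,interpolation=cv2.INTER_CUBIC)
cv2.imwrite('pics/ct.png',f(a)); cv2.imwrite('pics/cs.png',f(b))
s=dict(np.load('top.npz')); hsv=cv2.cvtColor(cv2.imread('pics/top1.png'),cv2.COLOR_BGR2HSV)
print(hsv[183:232,300].tolist())
print(ray(s,[[278,191],[361,191],[279,224],[363,224]],.068).round(4).tolist())
print(ray(s,[[320,290],[320,243],[223,272]],0).round(4).tolist())
E
```

```text
[[15, 98, 156], [16, 98, 148], [16, 105, 146], [16, 113, 163], [15, 127, 187], [15, 134, 203], [15, 136, 206], [15, 142, 198], [16, 139, 193], [15, 143, 180], [15, 137, 153], [15, 123, 133], [14, 109, 133], [15, 101, 126], [16, 103, 119], [13, 96, 119], [15, 101, 119], [15, 102, 117], [14, 100, 117], [16, 102, 118], [16, 105, 117], [15, 99, 116], [15, 100, 105], [11, 102, 85], [12, 131, 66], [14, 161, 57], [11, 157, 57], [10, 153, 55], [9, 165, 54], [10, 186, 52], [10, 166, 57], [10, 178, 56], [12, 174, 57], [12, 180, 58], [12, 181, 55], [11, 173, 59], [13, 151, 76], [14, 146, 124], [14, 140, 179], [15, 137, 201], [15, 141, 201], [15, 140, 195], [14, 138, 187], [15, 140, 170], [14, 141, 136], [12, 161, 103], [12, 176, 90], [12, 178, 89], [12, 192, 85]]
[[0.5425, 0.4613, 0.068], [0.54, 0.2883, 0.068], [0.4735, 0.4593, 0.068], [0.4714, 0.2857, 0.068]]
[[0.3302, 0.3772, 0.0], [0.4334, 0.376, 0.0], [0.3706, 0.5935, 0.0]]
```

View pics/ct.png

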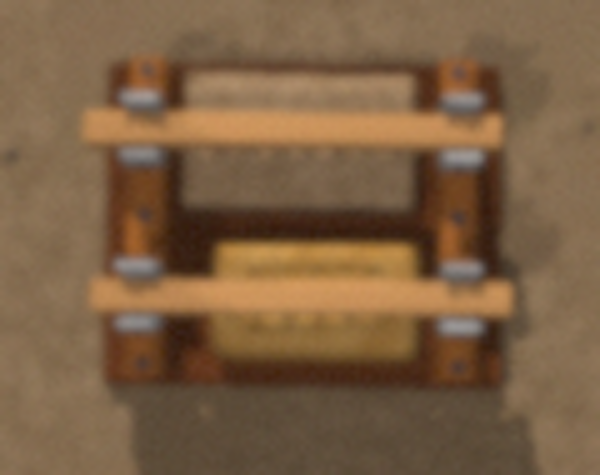

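View pics/cs.png

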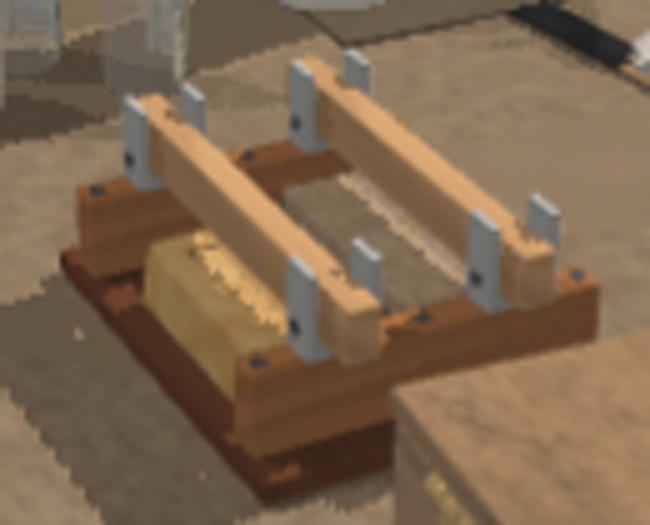

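```bash
cat >> h.py <<'E'
def bar(s,box,zt,hs=((10,110,150),(20,180,255))):
    u0,v0,u1,v1=box; hsv=cv2.cvtColor(np.ascontiguousarray(s['img']),cv2.COLOR_RGB2HSV)
    m=cv2.inRange(hsv,*[np.array(x) for x in hs]); mm=np.zeros_like(m); mm[v0:v1,u0:u1]=m[v0:v1,u0:u1]
    c=max(cv2.findContours(mm,0,1)[0],key=cv2.contourArea); p=ray(s,c.reshape(-1,2),zt)
    (cx,cy),wh,_=cv2.minAreaRect((p[:,:2]*1000).astype(np.float32)); vx,vy=cv2.fitLine((p[:,:2]).astype(np.float32),2,0,.01,.01)[:2,0]
    r=c.reshape(-1,2); print('px',r.min(0),r.max(0),'centre mm',round(cx,1),round(cy,1),'size',np.round(wh,1),'yaw from y',round(float(-np.arctan(vx/vy)),4)); return p
E
cat > plan.py <<'E'
from h import *
from scipy.spatial.transform import Rotation as R
def rows(target,yaw,n,arc=False):
    st=get_state(); p=np.array(st['tool_pos']); Rm=R.from_quat(st['eef_rot']).as_matrix(); y0=np.arctan2(Rm[1,0],Rm[0,0])
    target=np.array(target); a0,a1=np.arctan2(p[1],p[0]),np.arctan2(target[1],target[0]); r0,r1=np.hypot(*p[:2]),np.hypot(*target[:2])
    q=p;y=y0
    for i in range(1,n+1):
        t=i/n; a=a0+(a1-a0)*t; r=r0+(r1-r0)*t
        qn=np.array([r*np.cos(a),r*np.sin(a),p[2]+(target[2]-p[2])*t]) if arc else p+(target-p)*t
        yn=y0+(yaw-y0)*t; Q=R.from_euler('zx',[y,np.pi]).as_matrix()
        print(np.round(Q.T@(qn-q)*100,2),round(-(yn-y),3)); q,y=qn,yn
E
python3 - <<'E'
from plan import *
s=dict(np.load('top.npz'))
bar(s,(270,180,370,200),.068); bar(s,(270,212,370,233),.068)
print(ray(s,[[304,213.5],[343,213],[304,236.5],[343,236.5]],.036).round(4).tolist())
print(ray(s,[[281.5,241],[360,241],[282,178],[360,178]],.01).round(4).tolist())
rows([.4725,.3725,.28],1.559,25,True)
E
```

```text
px [276 186] [360 193] centre mm 544.5 378.0 size [175.3  14.8] yaw from y -0.0232
px [277 214] [361 229] centre mm 477.8 376.6 size [173.7  31. ] yaw from y -0.0171
[[0.497, 0.4091, 0.036], [0.497, 0.3253, 0.036], [0.4477, 0.4094, 0.036], [0.4467, 0.3261, 0.036]]
[[0.4387, 0.4607, 0.01], [0.4368, 0.288, 0.01], [0.5792, 0.4593, 0.01], [0.5766, 0.285, 0.01]]
[ 3.57 -3.15 -0.12] -0.049
[ 3.14 -3.56 -0.12] -0.049
[ 2.67 -3.92 -0.12] -0.049
[ 2.15 -4.22 -0.12] -0.049
[ 1.61 -4.45 -0.12] -0.049
[ 1.04 -4.61 -0.12] -0.049
[ 0.45 -4.69 -0.12] -0.049
[-0.14 -4.71 -0.12] -0.049
[-0.72 -4.64 -0.12] -0.049
[-1.3  -4.51 -0.12] -0.049
[-1.85 -4.31 -0.12] -0.049
[-2.37 -4.04 -0.12] -0.049
[-2.85 -3.7  -0.12] -0.049
[-3.28 -3.31 -0.12] -0.049
[-3.67 -2.87 -0.12] -0.049
[-3.99 -2.39 -0.12] -0.049
[-4.25 -1.87 -0.12] -0.049
[-4.45 -1.32 -0.12] -0.049
[-4.57 -0.75 -0.12] -0.049
[-4.62 -0.18 -0.12] -0.049
[-4.6   0.4  -0.12] -0.049
[-4.51  0.97 -0.12] -0.049
[-4.34  1.53 -0.12] -0.049
[-4.11  2.05 -0.12] -0.049
[-3.82  2.55 -0.12] -0.049
```

Request:
send_rows(
  motion=[
    {"x": 3.5,"y": -3.1,"z": -0.3,"rz": -0.05},
    {"x": 3.1,"y": -3.5,"z": -0.3,"rz": -0.05},
    {"x": 2.6,"y": -3.9,"z": -0.3,"rz": -0.05},
    {"x": 2.2,"y": -4.2,"z": -0.3,"rz": -0.05},
    {"x": 1.6,"y": -4.4,"z": -0.3,"rz": -0.05},
  ],
  grip_force=15,
)

```text
schema error: expected keys x, y, z, rx, ry, rz, jaw
```

Request:
send_rows(
  motion=[
    {"x": 1.0,"y": -4.6,"z": -0.3,"rz": -0.05,"jaw": 4.5},
    {"x": 0.4,"y": -4.7,"z": -0.3,"rz": -0.05,"jaw": 4.5},
    {"x": -0.1,"y": -4.7,"z": -0.3,"rz": -0.05,"jaw": 4.5},
    {"x": -0.7,"y": -4.6,"z": -0.3,"rz": -0.05,"jaw": 4.5},
    {"x": -1.3,"y": -4.5,"z": -0.3,"rz": -0.05,"jaw": 4.5},
  ],
)

```text
schema error: expected keys x, y, z, rx, ry, rz, jaw
```

Request:
send_rows(
  motion=[
    {"x": -1.9,"y": -4.3,"rz": -0.05},
    {"x": -2.4,"y": -4.0,"rz": -0.05},
    {"x": -2.9,"y": -3.7,"rz": -0.05},
    {"x": -3.3,"y": -3.3,"rz": -0.05},
    {"x": -3.7,"y": -2.9,"rz": -0.05},
  ],
)

```text
schema error: expected keys x, y, z, rx, ry, rz, jaw
```

All keys are required.

Request:
send_rows(
  motion=[
    {"x": 3.5,"y": -3.1,"z": -0.3,"rx": 0,"ry": 0,"rz": -0.05,"jaw": 4.5},
    {"x": 3.1,"y": -3.5,"z": -0.3,"rx": 0,"ry": 0,"rz": -0.05,"jaw": 4.5},
    {"x": 2.6,"y": -3.9,"z": -0.3,"rx": 0,"ry": 0,"rz": -0.05,"jaw": 4.5},
    {"x": 2.2,"y": -4.2,"z": -0.3,"rx": 0,"ry": 0,"rz": -0.05,"jaw": 4.5},
    {"x": 1.6,"y": -4.4,"z": -0.3,"rx": 0,"ry": 0,"rz": -0.05,"jaw": 4.5},
  ],
  grip_force=15,
)

```text
clock: 0.6
tool_pos: [0.2425, -0.3639, 0.2647]
eef_rot: [0.957, 0.289, 0.001, 0.0]
contact_force: [0.2, 0.7, 0.1]
opening: 0.57
finger_force: 0.0
```

Request:
send_rows(
  motion=[
    {"x": 1.0,"y": -4.6,"z": -0.3,"rx": 0,"ry": 0,"rz": -0.05,"jaw": 4.5},
    {"x": 0.4,"y": -4.7,"z": -0.3,"rx": 0,"ry": 0,"rz": -0.05,"jaw": 4.5},
    {"x": -0.1,"y": -4.7,"z": -0.3,"rx": 0,"ry": 0,"rz": -0.05,"jaw": 4.5},
    {"x": -0.7,"y": -4.6,"z": -0.3,"rx": 0,"ry": 0,"rz": -0.05,"jaw": 4.5},
    {"x": -1.3,"y": -4.5,"z": -0.3,"rx": 0,"ry": 0,"rz": -0.05,"jaw": 4.5},
  ],
)

```text
clock: 1.1
tool_pos: [0.1104, -0.2027, 0.2786]
eef_rot: [0.919, 0.394, -0.0, -0.003]
contact_force: [0.3, -0.6, -0.8]
opening: 0.51
finger_force: 0.0
```

```bash
python3 - <<'E'
from plan import *
print(get_state()['tool_pos'],get_state()['clock'])
rows([.4725,.374,.25],1.557,15,True)
E
```

```text
[ 0.11040947 -0.20273561  0.27856975] 1.1
[ 2.99 -2.26  0.19] -0.05
[ 2.59 -3.01  0.19] -0.05
[ 2.02 -3.69  0.19] -0.05
[ 1.3  -4.24  0.19] -0.05
[ 0.45 -4.66  0.19] -0.05
[-0.49 -4.9   0.19] -0.05
[-1.5  -4.96  0.19] -0.05
[-2.53 -4.81  0.19] -0.05
[-3.55 -4.45  0.19] -0.05
[-4.51 -3.88  0.19] -0.05
[-5.38 -3.11  0.19] -0.05
[-6.1  -2.17  0.19] -0.05
[-6.66 -1.07  0.19] -0.05
[-7.01  0.15  0.19] -0.05
[-7.14  1.46  0.19] -0.05
```

```bash
sed -i "s/'zx'/'ZX'/" plan.py; python3 - <<'E'
from plan import *
print(np.round(get_state()['q'],2))
rows([.38,-.10,.28],1.0,6)
E
```

```text
[ 1.33  0.16 -0.55  2.54  0.18  0.48 -0.13]
[ 4.34  2.08 -0.02] -0.032
[ 4.27  2.21 -0.02] -0.032
[ 4.2   2.35 -0.02] -0.032
[ 4.12  2.48 -0.02] -0.032
[ 4.04  2.61 -0.02] -0.032
[ 3.96  2.73 -0.02] -0.032
```

Request:
send_rows(
  motion=[
    {"x": 4.3,"y": 2.1,"z": 0,"rx": 0,"ry": 0,"rz": -0.03,"jaw": 4.5},
    {"x": 4.3,"y": 2.2,"z": 0,"rx": 0,"ry": 0,"rz": -0.03,"jaw": 4.5},
    {"x": 4.2,"y": 2.3,"z": 0,"rx": 0,"ry": 0,"rz": -0.03,"jaw": 4.5},
    {"x": 4.1,"y": 2.5,"z": 0,"rx": 0,"ry": 0,"rz": -0.03,"jaw": 4.5},
    {"x": 4.0,"y": 2.6,"z": 0,"rx": 0,"ry": 0,"rz": -0.03,"jaw": 4.5},
  ],
)

```text
clock: 1.6
tool_pos: [0.3402, -0.1226, 0.2797]
eef_rot: [0.888, 0.46, 0.002, -0.001]
contact_force: [-0.0, -1.8, 0.7]
opening: 0.51
finger_force: 0.0
```

```bash
python3 - <<'E'
from plan import *
print(np.round(get_state()['q'],2),get_state()['tool_pos'])
rows([.4725,.374,.20],1.557,11,True)
E
```

```text
[ 0.66  0.35 -0.6   2.24  0.32  0.64 -0.79] [ 0.34019107 -0.12257962  0.27974987]
[3.95 1.02 0.72] -0.055
[4.17 0.8  0.72] -0.055
[4.39 0.56 0.72] -0.055
[4.59 0.31 0.72] -0.055
[4.78 0.05 0.72] -0.055
[ 4.95 -0.23  0.72] -0.055
[ 5.11 -0.52  0.72] -0.055
[ 5.26 -0.82  0.72] -0.055
[ 5.39 -1.14  0.72] -0.055
[ 5.5  -1.46  0.72] -0.055
[ 5.6  -1.8   0.72] -0.055
```

Request:
send_rows(
  motion=[
    {"x": 3.9,"y": 1.0,"z": 0,"rx": 0,"ry": 0,"rz": -0.06,"jaw": 4.5},
    {"x": 4.1,"y": 0.8,"z": 0,"rx": 0,"ry": 0,"rz": -0.06,"jaw": 4.5},
    {"x": 4.3,"y": 0.6,"z": 0,"rx": 0,"ry": 0,"rz": -0.06,"jaw": 4.5},
    {"x": 4.5,"y": 0.3,"z": 0,"rx": 0,"ry": 0,"rz": -0.06,"jaw": 4.5},
    {"x": 4.7,"y": 0,"z": 0,"rx": 0,"ry": 0,"rz": -0.06,"jaw": 4.5},
  ],
)

```text
clock: 2.1
tool_pos: [0.4634, 0.0527, 0.2804]
eef_rot: [0.809, 0.588, 0.002, -0.001]
contact_force: [0.8, -0.7, 1.2]
opening: 0.512
finger_force: 0.0
```

```bash
python3 - <<'E'
from plan import *
rows([.4725,.374,.20],1.557,8,True)
E
```

```text
[3.71 0.05 1.01] -0.038
[ 3.82 -0.12  1.01] -0.038
[ 3.91 -0.31  1.01] -0.038
[ 4.   -0.49  1.01] -0.038
[ 4.08 -0.69  1.01] -0.038
[ 4.16 -0.89  1.01] -0.038
[ 4.22 -1.09  1.01] -0.038
[ 4.27 -1.3   1.01] -0.038
```

Request:
send_rows(
  motion=[
    {"x": 3.7,"y": 0,"z": 0,"rx": 0,"ry": 0,"rz": -0.04,"jaw": 4.5},
    {"x": 3.8,"y": -0.1,"z": 0,"rx": 0,"ry": 0,"rz": -0.04,"jaw": 4.5},
    {"x": 3.9,"y": -0.3,"z": 0,"rx": 0,"ry": 0,"rz": -0.04,"jaw": 4.5},
    {"x": 4.0,"y": -0.5,"z": 0,"rx": 0,"ry": 0,"rz": -0.04,"jaw": 4.5},
    {"x": 4.0,"y": -0.7,"z": 0,"rx": 0,"ry": 0,"rz": -0.04,"jaw": 4.5},
  ],
)

```text
clock: 2.6
tool_pos: [0.4917, 0.2444, 0.281]
eef_rot: [0.746, 0.666, 0.002, -0.0]
contact_force: [1.4, -0.3, -0.1]
opening: 0.513
finger_force: 0.0
```

```bash
python3 - <<'E'
from plan import *
rows([.4725,.374,.15],1.557,4)
E
```

```text
[ 3.17 -0.85  3.28] -0.025
[ 3.19 -0.77  3.28] -0.025
[ 3.2  -0.69  3.28] -0.025
[ 3.22 -0.6   3.28] -0.025
```

Request:
send_rows(
  motion=[
    {"x": 3.2,"y": -0.6,"z": 3,"rx": 0,"ry": 0,"rz": -0.02,"jaw": 4.5},
    {"x": 3.2,"y": -0.6,"z": 3,"rx": 0,"ry": 0,"rz": -0.02,"jaw": 4.5},
    {"x": 3.2,"y": -0.6,"z": 3,"rx": 0,"ry": 0,"rz": -0.02,"jaw": 4.5},
    {"x": 2,"y": -0.5,"z": 3,"rx": 0,"ry": 0,"rz": -0.02,"jaw": 4.5},
    {"x": 0,"y": 0,"z": 0,"rx": 0,"ry": 0,"rz": 0,"jaw": 4.5},
  ],
)

```text
clock: 3.1
tool_pos: [0.4753, 0.3629, 0.158]
eef_rot: [0.717, 0.697, -0.001, -0.002]
contact_force: [-0.2, -0.8, -0.0]
opening: 0.508
finger_force: 0.0
```

```bash
python3 - <<'E'
from plan import *
rows([.4725,.374,.13],1.557,1)
st=get_state();print(st['tool_pos'],R.from_quat(st['eef_rot']).as_matrix().round(4).tolist())
s=snap('scene','s2.png')
cv2.imwrite('pics/s2c.png',cv2.resize(s['img'][60:280,180:400,::-1],None,fx=2.7,fy=2.7))
E
```

```text
[ 1.1  -0.32  2.8 ] -0.015
[0.47533909 0.36294424 0.15803574] [[0.0291, 0.9996, -0.004], [0.9996, -0.0291, 0.0012], [0.0011, -0.004, -1.0]]
```

View pics/s2c.png

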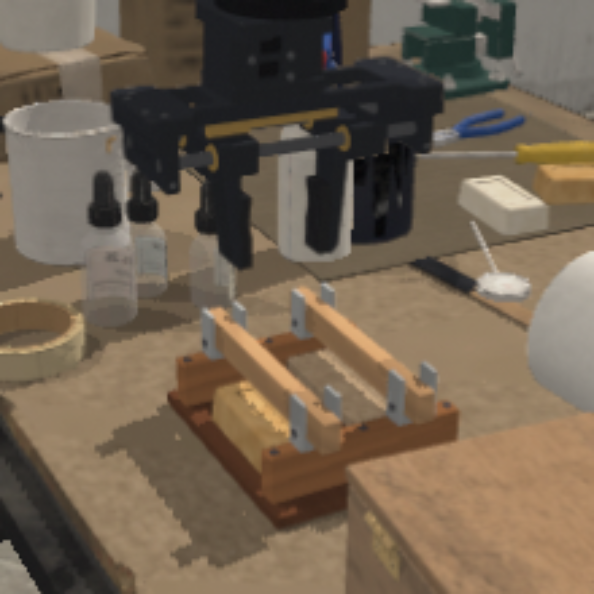

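```bash
python3 - <<'E'
from plan import *
s=dict(np.load('scene.npz'))
print(ray(s,[[296.9,216.3],[305.7,215],[257.8,174.4],[263,174.1]],.068).round(4).tolist())
E
```

```text
[[0.4612, 0.2885, 0.068], [0.4758, 0.2852, 0.068], [0.472, 0.4562, 0.068], [0.4813, 0.4528, 0.068]]
```

Request:
send_rows(
  motion=[
    {"x": 1.1,"y": -0.3,"z": 1.5,"rx": 0.002,"ry": 0,"rz": -0.015,"jaw": 4.5},
    {"x": 0,"y": 0,"z": 1.5,"rx": 0,"ry": 0,"rz": 0,"jaw": 4.5},
    {"x": 0,"y": 0,"z": 0,"rx": 0,"ry": 0,"rz": 0,"jaw": 4.5},
    {"x": 0,"y": 0,"z": 0,"rx": 0,"ry": 0,"rz": 0,"jaw": 4.5},
    {"x": 0,"y": 0,"z": 0,"rx": 0,"ry": 0,"rz": 0,"jaw": 4.5},
  ],
)

```text
clock: 3.65
tool_pos: [0.477, 0.372, 0.1325]
eef_rot: [0.714, 0.7, 0.002, -0.001]
contact_force: [-0.4, 0.5, -0.3]
opening: 0.508
finger_force: 0.0
```

```bash
python3 - <<'E'
from plan import *
rows([.4725,.374,.061],1.557,1)
st=get_state();print(st['tool_pos'],R.from_quat(st['eef_rot']).as_matrix().round(4).tolist())
E
```

```text
[ 0.19 -0.45  7.15] -0.007
[0.47698244 0.372021   0.13252424] [[0.0207, 0.9998, 0.0015], [0.9998, -0.0207, 0.0039], [0.004, 0.0014, -1.0]]
```

Request:
send_rows(
  motion=[
    {"x": 0,"y": -0.45,"z": 1.5,"rx": 0,"ry": 0,"rz": -0.007,"jaw": 4.5},
    {"x": 0,"y": 0,"z": 1.5,"rx": 0,"ry": 0,"rz": 0,"jaw": 4.5},
    {"x": 0,"y": 0,"z": 1,"rx": 0,"ry": 0,"rz": 0,"jaw": 4.5},
    {"x": 0,"y": 0,"z": 0,"rx": 0,"ry": 0,"rz": 0,"jaw": 4.5},
    {"x": 0,"y": 0,"z": 0,"rx": 0,"ry": 0,"rz": 0,"jaw": 4.5},
  ],
)

```text
clock: 4.15
tool_pos: [0.4721, 0.3726, 0.0918]
eef_rot: [0.712, 0.702, 0.001, -0.001]
contact_force: [0.4, 0.4, -0.1]
opening: 0.51
finger_force: 0.0
```

```bash
python3 - <<'E'
from plan import *
rows([.4725,.372,.061],1.557,1)
st=get_state();print(st['tool_pos'],R.from_quat(st['eef_rot']).as_matrix().round(4).tolist())
s=snap('top','t3.png');t=snap('scene','s3.png')
a=s['img'][150:270,260:400,::-1]; b=t['img'][130:250,230:370,::-1]
cv2.imwrite('pics/t3c.png',cv2.resize(np.hstack([a,b]),None,fx=2.8,fy=2.8,interpolation=2))
E
```

```text
[-0.06  0.04  3.08] 0.001
[0.47211305 0.37261658 0.09183594] [[0.013, 0.9999, 0.0006], [0.9999, -0.013, 0.0035], [0.0036, 0.0005, -1.0]]
```

View pics/t3c.png

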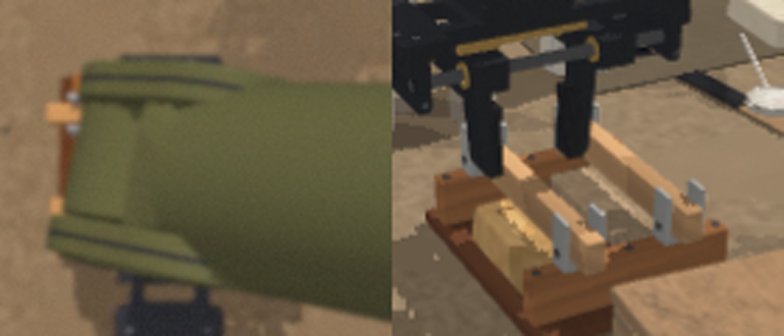

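Request:
send_rows(
  motion=[
    {"x": 0,"y": 0,"z": 1,"rx": 0,"ry": -0.004,"rz": 0,"jaw": 4.5},
    {"x": 0,"y": 0,"z": 1,"rx": 0,"ry": 0,"rz": 0,"jaw": 4.5},
    {"x": 0,"y": 0,"z": 0.7,"rx": 0,"ry": 0,"rz": 0,"jaw": 4.5},
    {"x": 0,"y": 0,"z": 0.4,"rx": 0,"ry": 0,"rz": 0,"jaw": 4.5},
    {"x": 0,"y": 0,"z": 0,"rx": 0,"ry": 0,"rz": 0,"jaw": 4.5},
  ],
)

```text
clock: 4.75
tool_pos: [0.4716, 0.3723, 0.06]
eef_rot: [0.712, 0.703, -0.001, 0.0]
contact_force: [0.5, 0.4, 0.1]
opening: 0.509
finger_force: 0.0
```

Request:
send_rows(
  motion=[
    {"x": 0,"y": 0,"z": 0,"rx": 0,"ry": 0,"rz": 0,"jaw": 2.8},
    {"x": 0,"y": 0,"z": 0,"rx": 0,"ry": 0,"rz": 0,"jaw": 2.4},
    {"x": 0,"y": 0,"z": 0,"rx": 0,"ry": 0,"rz": 0,"jaw": 2.0},
    {"x": 0,"y": 0,"z": 0,"rx": 0,"ry": 0,"rz": 0,"jaw": 1.8},
    {"x": 0,"y": 0,"z": 0,"rx": 0,"ry": 0,"rz": 0,"jaw": 1.7},
  ],
)

```text
clock: 5.25
tool_pos: [0.4721, 0.3727, 0.0611]
eef_rot: [0.712, 0.703, 0.0, 0.0]
contact_force: [0.9, -0.4, -0.3]
opening: 0.189
finger_force: 0.0
```

Request:
send_rows(
  motion=[
    {"x": 0,"y": 0,"z": 0,"rx": 0,"ry": 0,"rz": 0,"jaw": 1.5},
    {"x": 0,"y": 0,"z": 0,"rx": 0,"ry": 0,"rz": 0,"jaw": 1.3},
    {"x": 0,"y": 0,"z": 0,"rx": 0,"ry": 0,"rz": 0,"jaw": 0.5},
    {"x": 0,"y": 0,"z": 0,"rx": 0,"ry": 0,"rz": 0,"jaw": 0.5},
    {"x": 0,"y": 0,"z": 0,"rx": 0,"ry": 0,"rz": 0,"jaw": 0.5},
  ],
  grip_force=20,
)

```text
clock: 5.75
tool_pos: [0.4722, 0.3727, 0.0611]
eef_rot: [0.712, 0.703, 0.0, 0.0]
contact_force: [0.4, -1.0, 1.4]
opening: 0.157
finger_force: 20.0
```

Request:
send_rows(
  motion=[
    {"x": 0,"y": 0,"z": -0.3,"rx": 0,"ry": 0,"rz": 0,"jaw": 0.5},
    {"x": 0,"y": 0,"z": -0.5,"rx": 0,"ry": 0,"rz": 0,"jaw": 0.5},
    {"x": 0,"y": 0,"z": -0.7,"rx": 0,"ry": 0,"rz": 0,"jaw": 0.5},
    {"x": 0,"y": 0,"z": -0.7,"rx": 0,"ry": 0,"rz": 0,"jaw": 0.5},
    {"x": 0,"y": 0,"z": -0.7,"rx": 0,"ry": 0,"rz": 0,"jaw": 0.5},
  ],
)

```text
clock: 6.25
tool_pos: [0.4719, 0.3727, 0.0907]
eef_rot: [0.712, 0.703, 0.0, 0.0]
contact_force: [-0.4, -0.0, -1.6]
opening: 0.157
finger_force: 20.0
```

Request:
send_rows(
  motion=[
    {"x": 0,"y": 0,"z": -0.8,"rx": 0,"ry": 0,"rz": 0,"jaw": 0.5},
    {"x": 0,"y": 0,"z": -0.8,"rx": 0,"ry": 0,"rz": 0,"jaw": 0.5},
    {"x": 0,"y": 0,"z": -1,"rx": 0,"ry": 0,"rz": 0,"jaw": 0.5},
    {"x": 0,"y": 0,"z": -1,"rx": 0,"ry": 0,"rz": 0,"jaw": 0.5},
    {"x": 0,"y": 0,"z": -1,"rx": 0,"ry": 0,"rz": 0,"jaw": 0.5},
  ],
)

```text
clock: 6.75
tool_pos: [0.472, 0.3727, 0.1369]
eef_rot: [0.712, 0.703, 0.0, 0.0]
contact_force: [0.1, 0.3, -1.7]
opening: 0.156
finger_force: 20.0
```

Request:
send_rows(
  motion=[
    {"x": 0,"y": 0,"z": -1,"rx": 0,"ry": 0,"rz": 0,"jaw": 0.5},
    {"x": 0,"y": 0,"z": -0.6,"rx": 0,"ry": 0,"rz": 0,"jaw": 0.5},
    {"x": 0,"y": 0,"z": 0,"rx": 0,"ry": 0,"rz": 0,"jaw": 0.5},
    {"x": 0,"y": 0,"z": 0,"rx": 0,"ry": 0,"rz": 0,"jaw": 0.5},
    {"x": 0,"y": 0,"z": 0,"rx": 0,"ry": 0,"rz": 0,"jaw": 0.5},
  ],
)

```text
clock: 7.25
tool_pos: [0.4717, 0.3723, 0.1514]
eef_rot: [0.712, 0.703, -0.0, 0.0]
contact_force: [-0.5, -0.2, -1.5]
opening: 0.157
finger_force: 20.0
```

```bash
python3 - <<'E'
from plan import *
rows([.372,.373,.149],1.557,1)
st=get_state();print(st['tool_pos'],st['opening'],R.from_quat(st['eef_rot']).as_matrix().round(4).tolist())
t=snap('scene','s4.png')
cv2.imwrite('pics/s4c.png',cv2.resize(t['img'][80:280,180:400,::-1],None,fx=2.9,fy=2.9,interpolation=2))
E
```

```text
[-0.06 -9.97  0.24] 0.001
[0.47169889 0.37233614 0.15144307] 0.1567307345987346 [[0.0127, 0.9999, -0.0], [0.9999, -0.0127, -0.0012], [-0.0012, -0.0, -1.0]]
```

View pics/s4c.png

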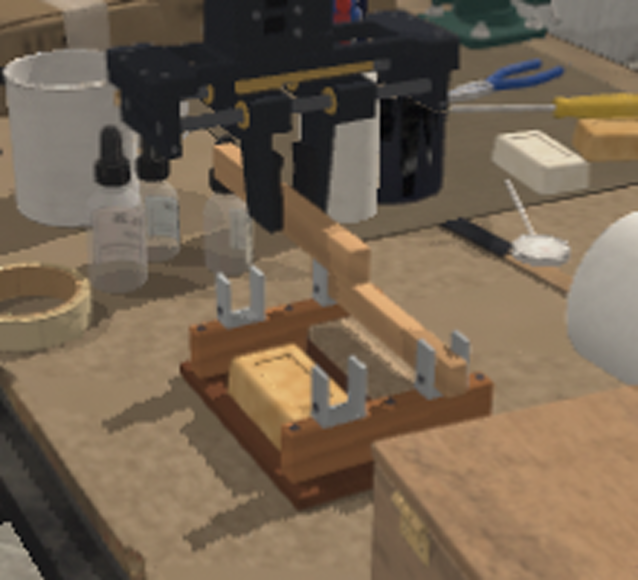

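Request:
send_rows(
  motion=[
    {"x": 0,"y": -1.5,"z": 0,"rx": 0,"ry": 0,"rz": 0,"jaw": 0.5},
    {"x": 0,"y": -2.5,"z": 0,"rx": 0,"ry": 0,"rz": 0,"jaw": 0.5},
    {"x": 0,"y": -2.5,"z": 0,"rx": 0,"ry": 0,"rz": 0,"jaw": 0.5},
    {"x": 0,"y": -2.5,"z": 0,"rx": 0,"ry": 0,"rz": 0,"jaw": 0.5},
    {"x": 0,"y": -1,"z": 0,"rx": 0,"ry": 0,"rz": 0,"jaw": 0.5},
  ],
)

```text
clock: 7.8
tool_pos: [0.3692, 0.3741, 0.1518]
eef_rot: [0.71, 0.704, -0.001, -0.0]
contact_force: [-0.6, 0.4, -1.5]
opening: 0.16
finger_force: 20.0
```

Request:
send_rows(
  motion=[
    {"x": 0,"y": 0,"z": 1.5,"rx": 0,"ry": 0.001,"rz": 0,"jaw": 0.5},
    {"x": 0,"y": 0,"z": 2.5,"rx": 0,"ry": 0,"rz": 0,"jaw": 0.5},
    {"x": 0,"y": 0,"z": 2.5,"rx": 0,"ry": 0,"rz": 0,"jaw": 0.5},
    {"x": 0,"y": 0,"z": 1.5,"rx": 0,"ry": 0,"rz": 0,"jaw": 0.5},
    {"x": 0,"y": 0,"z": 0.5,"rx": 0,"ry": 0,"rz": 0,"jaw": 0.5},
  ],
)

```text
clock: 8.3
tool_pos: [0.3722, 0.3733, 0.0652]
eef_rot: [0.712, 0.702, -0.001, 0.0]
contact_force: [0.1, -0.7, -1.4]
opening: 0.157
finger_force: 20.0
```

Request:
send_rows(
  motion=[
    {"x": 0,"y": 0,"z": 1.5,"rx": 0,"ry": 0,"rz": 0,"jaw": 0.5},
    {"x": 0,"y": 0,"z": 1.5,"rx": 0,"ry": 0,"rz": 0,"jaw": 0.5},
    {"x": 0,"y": 0,"z": 0.5,"rx": 0,"ry": 0,"rz": 0,"jaw": 0.5},
    {"x": 0,"y": 0,"z": 0,"rx": 0,"ry": 0,"rz": 0,"jaw": 0.5},
    {"x": 0,"y": 0,"z": 0,"rx": 0,"ry": 0,"rz": 0,"jaw": 0.5},
  ],
)

```text
clock: 8.8
tool_pos: [0.3724, 0.3744, 0.0324]
eef_rot: [0.712, 0.703, 0.001, -0.0]
contact_force: [0.1, 0.0, -0.7]
opening: 0.156
finger_force: 20.0
```

```bash
python3 - <<'E'
from plan import *
rows([.372,.373,.015],1.557,1)
st=get_state();print(st['tool_pos'],st['opening'],R.from_quat(st['eef_rot']).as_matrix().round(4).tolist())
E
```

```text
[-0.14 -0.04  1.74] 0.001
[0.37242601 0.3743543  0.03243789] 0.15602261638006718 [[0.013, 0.9999, 0.0013], [0.9999, -0.013, 0.0014], [0.0014, 0.0013, -1.0]]
```

Expect contact about 17 mm lower; descend slowly.

Request:
send_rows(
  motion=[
    {"x": 0,"y": 0,"z": 0.6,"rx": 0,"ry": 0,"rz": 0,"jaw": 0.5},
    {"x": 0,"y": 0,"z": 0.4,"rx": 0,"ry": 0,"rz": 0,"jaw": 0.5},
    {"x": 0,"y": 0,"z": 0.3,"rx": 0,"ry": 0,"rz": 0,"jaw": 0.5},
    {"x": 0,"y": 0,"z": 0.1,"rx": 0,"ry": 0,"rz": 0,"jaw": 0.5},
    {"x": 0,"y": 0,"z": 0,"rx": 0,"ry": 0,"rz": 0,"jaw": 0.5},
  ],
)

```text
clock: 9.3
tool_pos: [0.3719, 0.374, 0.0177]
eef_rot: [0.712, 0.703, 0.0, 0.0]
contact_force: [0.9, 0.3, -1.4]
opening: 0.157
finger_force: 20.0
```

Request:
send_rows(
  motion=[
    {"x": 0,"y": 0,"z": 0.1,"rx": 0,"ry": 0,"rz": 0,"jaw": 0.5},
    {"x": 0,"y": 0,"z": 0.1,"rx": 0,"ry": 0,"rz": 0,"jaw": 0.5},
    {"x": 0,"y": 0,"z": 0.0,"rx": 0,"ry": 0,"rz": 0,"jaw": 0.5},
    {"x": 0,"y": 0,"z": 0,"rx": 0,"ry": 0,"rz": 0,"jaw": 0.5},
    {"x": 0,"y": 0,"z": 0,"rx": 0,"ry": 0,"rz": 0,"jaw": 0.5},
  ],
)

```text
clock: 9.8
tool_pos: [0.372, 0.374, 0.0159]
eef_rot: [0.712, 0.703, 0.0, 0.0]
contact_force: [0.1, 0.6, -0.5]
opening: 0.155
finger_force: 20.0
```

Request:
send_rows(
  motion=[
    {"x": 0,"y": 0,"z": 0.05,"rx": 0,"ry": 0,"rz": 0,"jaw": 0.5},
    {"x": 0,"y": 0,"z": 0.05,"rx": 0,"ry": 0,"rz": 0,"jaw": 0.5},
    {"x": 0,"y": 0,"z": 0,"rx": 0,"ry": 0,"rz": 0,"jaw": 0.5},
    {"x": 0,"y": 0,"z": 0,"rx": 0,"ry": 0,"rz": 0,"jaw": 0.5},
    {"x": 0,"y": 0,"z": 0,"rx": 0,"ry": 0,"rz": 0,"jaw": 0.5},
  ],
)

```text
clock: 10.3
tool_pos: [0.3721, 0.374, 0.015]
eef_rot: [0.712, 0.703, 0.001, 0.0]
contact_force: [-0.8, 0.4, 2.6]
opening: 0.155
finger_force: 20.0
```

Request:
send_rows(
  motion=[
    {"x": 0,"y": 0,"z": 0,"rx": 0,"ry": 0,"rz": 0,"jaw": 1.5},
    {"x": 0,"y": 0,"z": 0,"rx": 0,"ry": 0,"rz": 0,"jaw": 1.8},
    {"x": 0,"y": 0,"z": 0,"rx": 0,"ry": 0,"rz": 0,"jaw": 2.4},
    {"x": 0,"y": 0,"z": 0,"rx": 0,"ry": 0,"rz": 0,"jaw": 3.2},
    {"x": 0,"y": 0,"z": 0,"rx": 0,"ry": 0,"rz": 0,"jaw": 3.6},
  ],
)

```text
clock: 10.8
tool_pos: [0.372, 0.374, 0.0148]
eef_rot: [0.712, 0.703, 0.0, -0.0]
contact_force: [0.0, 0.5, -0.4]
opening: 0.401
finger_force: 0.0
```

Request:
send_rows(
  motion=[
    {"x": 0,"y": 0,"z": -0.5,"rx": 0,"ry": 0,"rz": 0,"jaw": 3.6},
    {"x": 0,"y": 0,"z": -1,"rx": 0,"ry": 0,"rz": 0,"jaw": 3.6},
    {"x": 0,"y": 0,"z": -2,"rx": 0,"ry": 0,"rz": 0,"jaw": 3.6},
    {"x": 0,"y": 0,"z": -3,"rx": 0,"ry": 0,"rz": 0,"jaw": 3.6},
    {"x": 0,"y": 0,"z": -4,"rx": 0,"ry": 0,"rz": 0,"jaw": 3.6},
  ],
)

```text
clock: 11.3
tool_pos: [0.3714, 0.3731, 0.1208]
eef_rot: [0.711, 0.703, -0.001, 0.0]
contact_force: [0.1, 0.3, 0.5]
opening: 0.406
finger_force: 0.0
```

Request:
send_rows(
  motion=[
    {"x": 0,"y": 0,"z": -4,"rx": 0,"ry": 0,"rz": 0,"jaw": 3.6},
    {"x": 0,"y": 0,"z": -4,"rx": 0,"ry": 0,"rz": 0,"jaw": 3.6},
    {"x": 0,"y": 0,"z": -3,"rx": 0,"ry": 0,"rz": 0,"jaw": 3.6},
    {"x": 0,"y": 0,"z": 0,"rx": 0,"ry": 0,"rz": 0,"jaw": 3.6},
    {"x": 0,"y": 0,"z": 0,"rx": 0,"ry": 0,"rz": 0,"jaw": 3.6},
  ],
)

```text
clock: 11.8
tool_pos: [0.372, 0.3736, 0.2307]
eef_rot: [0.712, 0.702, 0.001, 0.0]
contact_force: [0.5, 0.5, -0.3]
opening: 0.409
finger_force: 0.0
```

```bash
python3 - <<'E'
from plan import *
t=snap('scene','s5.png')
cv2.imwrite('pics/s5c.png',cv2.resize(t['img'][80:280,180:400,::-1],None,fx=2.9,fy=2.9,interpolation=2))
E
```

```text
(no output)
```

View pics/s5c.png

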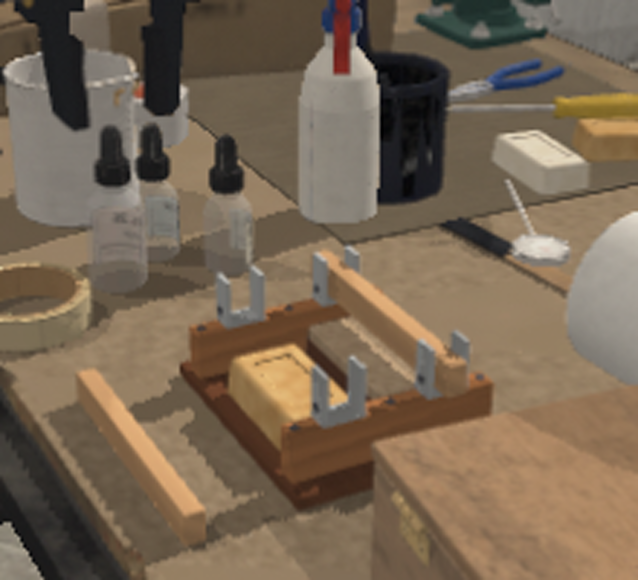

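The bar lies flat on the bench in front of the rack and parallel to it, running from crop pixel (80,378) to (190,530). The wax and the other bar are still in place, and the gripper is clear of everything.

```bash
python3 -c "
from plant import *
print(finish_job())"
```

```text
the job is handed in; nothing more can be done
None
```

I lifted the bar over the wax level and clear of its brackets, set it flat on the bench in front of the rack and parallel to it, released it, and handed the job in at about 12 s with the other bar and the wax still in place.

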